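# Seat the jar in its holder and unscrew the tight lid

### The arm

A 6-joint arm with a two-finger parallel gripper is mounted at the origin on a cart in front of the work surface, level with it; the furniture and walls round the work are solid. World frame = base frame: x ahead of the robot, y to its left, z up, the work surface at z = 0. Lengths are in m, angles in rad, forces in N, time in s.
With the tool pointing down it reaches from about 0.3 to 0.775 m from the base axis. Payload 14.6 kg.
Tool frame: the origin (TCP) lies at the very end of the fingers, on their centre line; the grasp point (between the pads) lies behind it (tcp_to_grasp is the z of the grasp point in the tool frame, in m); z points along the fingers, y is the line along which they close (so a half turn about z gives the same grasp; the last joint's range is limited). The gripper opens to 85 mm and grips with 20 to 120 N. Pads are 22 mm wide; open, the fingers measure 114 mm over their backs; the gripper's body (76 mm by 85 mm) begins 54 mm behind the grasp point. The pads swing forward as they close: fully open they stand 13 mm farther back than shut.
Start: joints at [-1.253, 0.3, 1.521, -0, 1.321, -0.067], TCP at [0.206, -0.51, 0.231] pointing down, gripper open.
Joint ranges: [-3.03, 3.03], [-0.79, 2.21], [0.23, 2.52], [-1.04, 4.18], [0, 3.07], [-2.55, 2.55]. Speed limits (rad/s): [2.22, 2.22, 2.57, 3.14, 3.14, 3.14].

### API

Orientations are given as a rotation vector (axis times angle).
In Python, from cell import * gives the robot as it stands. The module is installed in compiled form; this text tells all that it offers.
- The arm moves only by the tool play_rows, never from a script. Its argument "series" is text: rows parted by semicolons, each of 4 numbers parted by spaces: the shift along the tool's x, y, z in mm, then the turn about the tool's z in degrees. A call has 1 to 20 rows; each row is the pose to reach, as a shift and turn from the pose commanded when the call began, along the tool's axes at that moment; what a row does not reach only later rows make up. A row lasts 1/8 s, in which the tool goes at most 62.5 mm and 10.7 degrees, less where a joint would pass 70% of its speed; a pose out of reach is approached as far as the arm can. A call with a gripper value outside its range is refused whole. "claw" is the closure, from 0 (fully open) to 1 (shut), set as the call begins (left out, the last holds). The fingers move at their own pace and stop on an object; the grip force is fixed at half the most. Time passes only in rows, so rows that repeat a pose let the fingers close. It gives the time, the measured TCP pose, the force, the opening and the grip force at its end, in the units of the state.
- get_obs(): the state, without advancing time (a new reading comes with each control period).
- capture(name): name is "side" or "top"; returns (picture, depth): 480x640x3 uint8, red, green, blue; 480x640 float32, m along the optical axis (not along the pixel's ray), 0 where there is no reading.
- calibration(name): a dict with "fx", "fy", "cx", "cy" (pixels), "origin" and "attitude" of the camera in the world. Camera axes: x right, y up, looking along -z (the intrinsics and any distortion apply to the point x, -y, -z); pixel columns grow to the right and rows downward; lengths in m; the calibration is good to about 2 mm. A picture is of the moment at which its call begins. calibration takes no time and is no camera call.
- finish_job(): hands the job in; it is judged then, once.
The state is a dict: "time": time; "q": joint angles; "qvel": joint speeds; "effort": joint torques, N m; "tcp_pos": TCP position; "ee_rot": TCP orientation; "wrist_force": force on the tool from outside, world axes, zero at the start; "moment": the same for the moment, N m; "width": finger opening in m; "gripper_force": force on a finger pad.
Only numpy, scipy, OpenCV 4.12 (cv2) and the standard library are available. Lean on these libraries where they do the work, as an engineer would, in place of code of your own. Each camera call takes 0.05 s, during which the arm holds its last target. There are 200 camera calls.

### The job

The lid of the square jar is too tight to open on the bare worktop: keeping the jar upright, set it into the square socket of the metal jar holder and feel it go fully home with its lid still shut. Then, with the jar braced there, unscrew the lid anticlockwise (seen from above), stop turning when the thread lets go, and lift the lid straight up to about 3 cm above the jar's mouth. Finish while still holding the lid there, level and centred over the jar, with the jar still home in the holder and the other things left where they are.

Things in the scene. Friction and masses are not known exactly. Their poses are not given: they have to be found in the camera images.
- jar: the jar: amber glass, square body 60 x 60 mm and 66 mm high (0.35 kg, hidden variation), round neck above it; with its lid on it is 101 mm high. Origin: centre of the underside; z up, x and y normal to the flat sides (any of the four sides may face any side of the socket). Stands loose on the worktop; on the bare worktop it turns with the lid.
- jar_mouth (a point): centre of the jar's mouth (top of its neck), 94 mm above the jar's underside; moves with the jar. The neck is 39 mm wide, closed by a grey inner seal with a 4 mm high bar.
- lid: the black ribbed screw lid, 56 mm wide, 29 mm high, 60 g. Origin: centre of its lower edge; z up. Closed, that edge is 72 mm above the jar's underside, 6 mm above its shoulder, 22 mm below the mouth. One can carry the shut jar by it. It turns stiffly (about 0.3 N m) and may stay at its height while turned.
- lid_top (a point): centre of the lid's top face, 29 mm above the lid's origin; moves with the lid.
- lid_turn (a joint): how far the lid (and the inner seal it drives, with up to 0.05 rad play) is unscrewed, rad: 0 shut tight, grows anticlockwise from above; stays when the lid is lifted off. The lug thread lets go at about 1.0 rad; 1.2 to 1.5 is a good place to lift the lid straight off; beyond 1.8 the thread catches again. Until free it can rise only 2 mm.
- holder: the jar holder: aluminium block 98 x 98 mm, 34 mm high, screwed to the worktop, with two 6 mm thick screw flanges that reach 70 mm from its centre along its x axis. Square socket in the top, 63 x 63 mm wide, 28 mm deep, with a 3 mm chamfer at its edge. Origin: centre of the underside; x and y normal to the socket's sides, z up.
- holder_seat (a point): centre of the socket's floor, 6 mm above the worktop; axes as the holder's. The jar is home when its underside rests here.
- tomato: a tomato about 72 mm wide, 69 mm high, a bystander behind the work; origin at its underside.
- timer: a kitchen timer 66 x 66 x 20 mm, a bystander; origin at its underside.
- olive_tin: a food tin 76 mm wide, 58 mm high, a bystander; origin at its underside.
Things that resemble listed ones, but are neither listed nor needed, are in the scene too. What is meant by the lid is not pink, and is the smaller of those in its own colour.

How it is judged:
By the outcome, as a careful person would: the job done as asked, in the order asked, and still so for the second after the job is handed in, while the arm keeps its last pose, push and grip.
It also fails if it takes over 64 s, if anything falls off the work surface, if the arm or the gripper's body presses on something with over 40 N, if the wrist force passes 120 N, or if a joint passes its speed limit or range.

## Working session

There is one attempt and no reset: what is moved stays moved. The work goes in short steps, Python scripts to look and compute and a tool call to move; the robot and the scene stay as the last step left them, time stands still between calls to the robot, and variables do not carry over. Pictures are saved under pics/ and viewed, at most 10 in all, crops included, and the job is handed in when it is done.

Besides the shell and the picture viewer there is one more tool, called as name(argument=value, ...) on one line, values as JSON. play_rows: Moves the arm, as the interface text tells. Its arguments: {"type":"object","properties":{"series":{"type":"string"},"claw":{"type":"number"}},"required":["series"]}

```bash
mkdir -p pics
cat > h.py <<'E'
from cell import *
import numpy as np, cv2
from scipy.spatial.transform import Rotation as R
def snap(n,tag):
    p,d=capture(n); cv2.imwrite(f'pics/{tag}.png',p[:,:,::-1]); np.save(f'pics/{tag}.npy',d); return p,d
def cal(n):
    c=calibration(n); A=np.array(c['attitude'],float)
    A=R.from_rotvec(A).as_matrix() if A.shape==(3,) else (R.from_quat(A).as_matrix() if A.shape==(4,) else A)
    return c,A,np.array(c['origin'])
def cloud(n,d):
    c,A,o=cal(n); v,u=np.mgrid[:480,:640]
    P=np.stack([(u-c['cx'])/c['fx']*d,-(v-c['cy'])/c['fy']*d,-d],-1)
    return P@A.T+o
E
python3 - <<'E'
from h import *
for n in('side','top'):
    print(calibration(n)); snap(n,n+'0')
print(get_obs())
E
```

```text
{'fx': 575.6100004458958, 'fy': 575.6100004458958, 'cx': 316.33710010368134, 'cy': 237.4063602371129, 'origin': array([-0.27359068,  0.70057035,  0.70624968]), 'attitude': array([ 0.53870763, -1.143303  , -1.98658585])}
{'fx': 501.46472507322574, 'fy': 501.46472507322574, 'cx': 315.8188847199059, 'cy': 238.1485240325614, 'origin': array([0.48380257, 0.04179887, 1.06406915]), 'attitude': array([ 0.05105313, -0.05154296, -1.58302054])}
{'time': 0.1, 'q': array([-1.25262449e+00,  3.00394422e-01,  1.52150442e+00, -1.73962488e-05,
        1.32069564e+00, -6.65872567e-02]), 'qvel': array([-9.11284163e-05, -7.19072312e-04,  3.95757340e-04, -4.71544570e-05,
        1.45684601e-03, -4.26770878e-04]), 'effort': array([ 6.22581956e-04, -5.44381785e+01, -3.62374485e+01, -7.12269821e-05,
        3.01525281e-03,  8.04993704e-06]), 'tcp_pos': array([ 0.20637103, -0.5095957 ,  0.2307958 ]), 'ee_rot': array([-3.08266192e+00, -6.00474097e-01,  2.23626345e-04]), 'wrist_force': array([-0.47629491, -1.21060339, -0.52152801]), 'moment': array([ 0.0001214 , -0.02896128,  0.05717885]), 'gripper_force': 0.0, 'width': 0.08503290277733845}
```

View pics/top0.png

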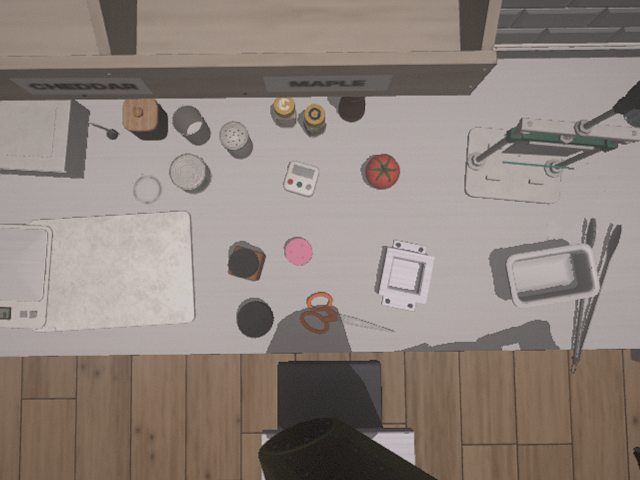

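View pics/side0.png

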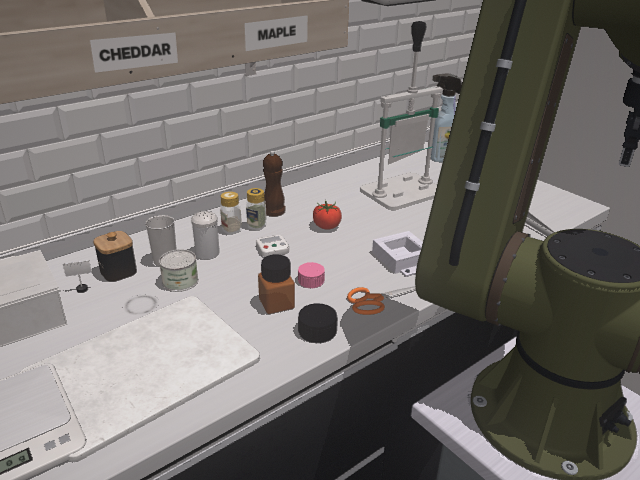

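```bash
python3 -c "
import cell;print([x for x in dir(cell) if x[0]!='_']);print(getattr(cell,'tcp_to_grasp',None))"
```

```text
['Unreachable', 'calibration', 'capture', 'finish_job', 'get_obs', 'tcp_to_grasp']
-0.0187
```

Top view candidates: the black lid on the amber jar (243,263), a larger loose black lid (255,319) and a pink lid (299,251). The one on the amber jar fits, because it is black and the smaller of the two. The holder is at (405,275). I'll confirm with a crop and measure.

Run:
```python
from h import *
p=cv2.imread('pics/top0.png'); a=cv2.resize(p[225:345,210:340],None,fx=3.6,fy=3.6,interpolation=2); b=cv2.resize(p[230:320,370:445],None,fx=4.2,fy=4.2,interpolation=2)
h=max(a.shape[0],b.shape[0]); c=np.zeros((h,a.shape[1]+b.shape[1]+0,3),np.uint8); c[:a.shape[0],:a.shape[1]]=a; c[:b.shape[0],a.shape[1]:]=b
cv2.imwrite('pics/crop0.png',c); print(c.shape)
d=np.load('pics/top0.npy'); P=cloud('top',d)
def fit(m,name):
    q=P[m]; r=cv2.minAreaRect((q[:,:2]*1000).astype(np.float32)); print(name,len(q),np.round(r[0],1),np.round(r[1],1),round(r[2],1),'z',np.round(np.median(q[:,2]),4))
def box(u0,u1,v0,v1): 
    m=np.zeros((480,640),bool); m[v0:v1,u0:u1]=1; return m
z=P[:,:,2]
print('table', np.median(z[box(200,230,180,240)]),np.median(z[box(330,375,230,290)]))
fit(box(215,275,235,290)&(z>.09)&(z<.115),'lid')
fit(box(215,275,235,290)&(z>.055)&(z<.075),'shoulder')
fit(box(215,275,235,290)&(z>.055)&(z<.115),'jar all')
fit(box(225,280,292,345)&(z>.015),'biglid')
fit(box(370,445,235,315)&(z>.028)&(z<.045),'holder top')
fit(box(370,445,235,315)&(z>.0035)&(z<.045),'holder all')
fit(box(385,428,255,295)&(z>.0)&(z<.015),'socket floor')
d=np.load('pics/side0.npy'); P=cloud('side',d); z=P[:,:,2]
print('side table',np.median(z[box(200,240,310,330)]))
fit(box(255,297,250,315)&(z>.095)&(z<.115),'side lid')
fit(box(370,420,225,275)&(z>.028)&(z<.045),'side holder top')
```

```text
(432, 783, 3)
table -0.00019153780708114354 -0.00023788128545210174
lid 685 [500.9 182.8] [55.8 54.1] 89.4 z 0.1007
shoulder 216 [500.6 183.3] [60.4 59.6] 73.3 z 0.0641
jar all 923 [500.6 183.3] [60.4 59.6] 73.3 z 0.0999
biglid 1049 [432.3 130.7] [ 72.3 192.4] 50.7 z 0.0371
holder top 1366 [ 472.2 -142.6] [98.4 98. ] 77.7 z 0.0336
holder all 2900 [ 473.1 -150.5] [157.1 164. ] 89.2 z 0.0162
socket floor 875 [ 471.8 -144.9] [60.3 63.1] 77.6 z 0.0057
side table 0.012534598692959142
side lid 438 [500.6 182.5] [56.  58.7] 17.6 z 0.101
side holder top 661 [ 473.6 -144.7] [103.9 106.2] 77.4 z 0.0338
```

View pics/crop0.png

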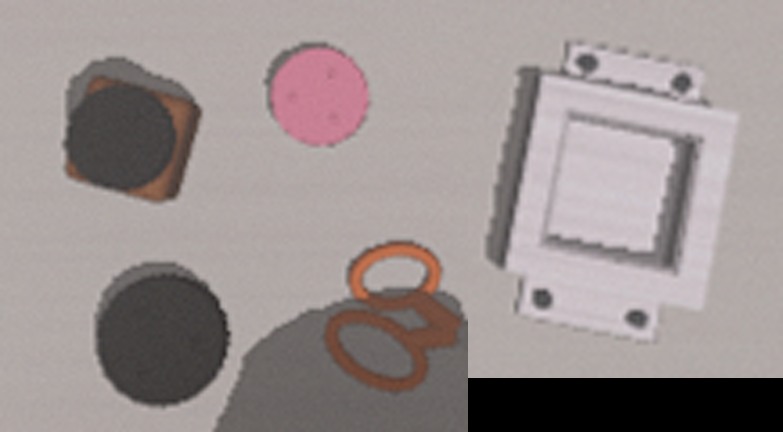

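The crop confirms that the lid on the amber jar is the smaller black one. I'll refine the yaws with plane fits and work out the approach.

```bash
cat >> h.py <<'E'
def sidefaces(P,c,zlo,zhi,half,rad):
    """yaw (deg mod 90) from local normals of vertical faces near c"""
    z=P[...,2]; m=(z>zlo)&(z<zhi)&(np.hypot(P[...,0]-c[0],P[...,1]-c[1])<rad)
    q=P[m][:,:2]-c
    best=None
    for a in np.radians(np.arange(-45,45,.25)):
        r=q@np.array([[np.cos(a),-np.sin(a)],[np.sin(a),np.cos(a)]])  # into rotated frame
        hs=[]
        for k in (0,1):
            for s in (1,-1): hs.append((np.histogram(s*r[:,k],bins=np.arange(half-.004,half+.004,.001))[0]**2).sum())
        if best is None or sum(hs)>best[0]: best=(sum(hs),np.degrees(a))
    return best[1],len(q)
def tool():
    o=get_obs(); return o,R.from_rotvec(o['ee_rot'])
def delta(target,yaw):
    """shift mm in tool axes and turn deg about tool z to reach target, tool x yaw (deg)"""
    o,r=tool(); x=r.as_matrix()[:,0]; y0=np.degrees(np.arctan2(x[1],x[0]))
    print('yaw now',round(y0,2)); return np.round(r.inv().apply(np.array(target)-o['tcp_pos'])*1000,1), round(-((yaw-y0+180)%360-180),2)
E
python3 - <<'E'
from h import *
Pt=cloud('top',np.load('pics/top0.npy')); Ps=cloud('side',np.load('pics/side0.npy'))
jc=np.array([.5007,.183]); hc=np.array([.4725,-.1427])
print('jar side',sidefaces(Ps,jc,.01,.06,.030,.05),'top',sidefaces(Pt,jc,.01,.06,.030,.05))
print('holder side',sidefaces(Ps,hc,.01,.03,.049,.075),'top',sidefaces(Pt,hc,.01,.03,.049,.075))
# minAreaRect of whole jar with both, percentile-free
z=Pt[...,2]
for lo in(.058,.062,.0635):
    m=(z>lo)&(z<.068)&(np.hypot(Pt[...,0]-jc[0],Pt[...,1]-jc[1])<.05); print(lo,m.sum(),cv2.minAreaRect((Pt[m][:,:2]*1000).astype(np.float32)))
# socket: hole in top face
m=(z>.028)&(np.hypot(Pt[...,0]-hc[0],Pt[...,1]-hc[1])<.075)
im=m.astype(np.uint8); k,_=cv2.findContours(im,cv2.RETR_CCOMP,cv2.CHAIN_APPROX_NONE)
for c in sorted(k,key=cv2.contourArea)[-2:]:
    q=c[:,0]; c_,A,o=cal('top')
    D=Pt[...,2].copy(); ray=np.stack([(q[:,0]-c_['cx'])/c_['fx'],-(q[:,1]-c_['cy'])/c_['fy'],-np.ones(len(q))],-1)@A.T
    t=(.034-o[2])/ray[:,2]; w=o+ray*t[:,None]; print(cv2.minAreaRect((w[:,:2]*1000).astype(np.float32)))
print(delta([.5007,.183,.180],50), delta([.5007,.183,.068],50))
E
```

```text
jar side (np.float64(-15.75), 742) top (np.float64(-16.25), 83)
holder side (np.float64(-12.5), 581) top (np.float64(-12.25), 219)
0.058 198 ((500.6024475097656, 183.36868286132812), (60.27598190307617, 59.644386291503906), 73.37261199951172)
0.062 144 ((500.39031982421875, 183.41030883789062), (58.139034271240234, 58.9849967956543), 73.2332763671875)
0.0635 113 ((500.83709716796875, 182.9302520751953), (57.828338623046875, 58.17949295043945), 74.42350769042969)
((472.5832214355469, -142.24290466308594), (66.80941772460938, 67.05409240722656), 77.98261260986328)
((472.2493591308594, -142.23951721191406), (98.79828643798828, 97.61260986328125), 77.92364501953125)
yaw now 22.05
yaw now 22.05
(array([ 532.8, -531.4,   51.4]), np.float64(-27.95)) (array([ 532.8, -531.3,  163.4]), np.float64(-27.95))
```

play_rows(series="40 -40 0 -2;90 -90 0 -4;140 -140 0 -6;190 -190 0 -8;230 -230 0 -12;270 -270 0 -16;310 -310 0 -18;350 -350 0 -20;390 -390 0 -22;430 -430 0 -24;470 -470 0 -26;500 -500 0 -28;520 -518 20 -28;533 -531 40 -28;533 -531 51 -28;533 -531 51 -28;533 -531 51 -28;533 -531 51 -28", claw=0)

```text
time: 2.35
tcp_pos: [0.5014, 0.1821, 0.1811]
ee_rot: [2.847, 1.328, 0.002]
wrist_force: [0.3, 0.2, 0.3]
width: 0.0854
gripper_force: 0.0
```

Run:
```python
from h import *
o=get_obs(); print(o['time'],o['tcp_pos'],o['q'],o['wrist_force'],delta([.5007,.183,.070],50))
snap('side','s1'); p=cv2.imread('pics/s1.png'); cv2.imwrite('pics/s1c.png',cv2.resize(p[120:340,180:400],None,fx=2.7,fy=2.7,interpolation=2))
```

```text
yaw now 50.01
2.35 [0.50138152 0.18209665 0.18111771] [2.79696466e-01 3.09296230e-01 1.63000541e+00 3.02121049e-05
 1.20097800e+00 9.77619029e-01] [0.31824163 0.22937079 0.25770797] (array([ 1.000e-01, -1.200e+00,  1.111e+02]), np.float64(0.01))
```

View pics/s1c.png

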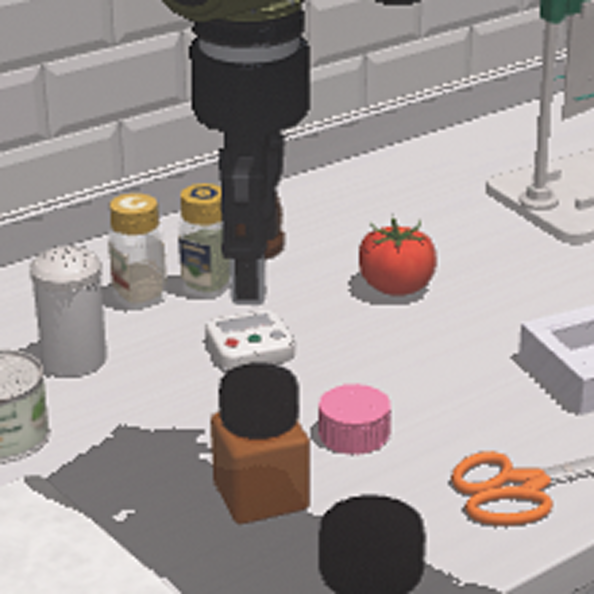

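The gripper is above the jar, edge-on to the camera. Its fingertips are at crop (248,300), which is side pixel (272,231). I'll check the height and lateral offset of the open tips from the depth.

Run:
```python
from h import *
P=cloud('side',np.load('pics/s1.npy')); o,r=tool()
L=r.inv().apply((P.reshape(-1,3)-o['tcp_pos']))*1000
m=(abs(L[:,0])<40)&(abs(L[:,1])<75)&(L[:,2]>-70)&(L[:,2]<10)&(P.reshape(-1,3)[:,2]>.125)
L=L[m]; print(len(L),L.max(0),L.min(0))
for lo in range(-70,10,5):
    s=L[(L[:,2]>=lo)&(L[:,2]<lo+5)]
    if len(s): print(lo,len(s),s.min(0).round(1),s.max(0).round(1))
```

```text
373 [ 13.30018204  51.96629168 -13.48853197] [-15.72034918 -74.68655024 -69.93768206]
-70 67 [-15.7 -74.6 -69.9] [ 13.3  36.  -65. ]
-65 33 [-12.2 -74.7 -65. ] [ 13.  -40.1 -60.9]
-60 7 [-12.3 -51.5 -60. ] [-10.9  51.4 -56.4]
-55 10 [-10.7 -56.8 -51.7] [  6.5  46.  -50.1]
-50 27 [-10.6 -57.4 -49.9] [ 11.1  49.8 -45.1]
-45 42 [-10.7 -59.1 -44.9] [ 11.  52. -40.]
-40 32 [-11.  -59.1 -39.8] [ 11.3  47.3 -35.1]
-35 36 [-10.4 -58.2 -34.9] [ 11.5  47.9 -30. ]
-30 42 [-10.5 -57.5 -30. ] [ 11.4  45.9 -25.1]
-25 35 [-10.7 -55.8 -25. ] [ 10.6  47.  -20.1]
-20 34 [-10.5 -53.1 -20. ] [ 10.6  46.6 -15. ]
-15 8 [ -5.6 -47.9 -14.7] [  7.1  46.9 -13.5]
```

play_rows(series="0 -1 20 0;0 -1 45 0;0 -1 70 0;0 -1 90 0;0 -1 103 0;0 -1 110 0;0 -1 112 0;0 -1 112 0;0 -1 112 0")

```text
time: 3.52
tcp_pos: [0.5006, 0.1832, 0.0688]
ee_rot: [2.847, 1.329, 0.001]
wrist_force: [0.2, 0.0, 0.2]
width: 0.0855
gripper_force: 0.0
```

play_rows(series="0 0 0 0;0 0 0 0;0 0 0 0;0 0 0 0;0 0 0 0;0 0 0 0;0 0 0 0;0 0 0 0;0 0 0 0;0 0 0 0", claw=1)

```text
time: 4.78
tcp_pos: [0.5008, 0.183, 0.0686]
ee_rot: [2.846, 1.329, 0.001]
wrist_force: [1.8, -3.3, 4.5]
width: 0.0549
gripper_force: 62.8
```

Run:
```python
from h import *
o=get_obs(); print(o['time'],o['tcp_pos'],o['wrist_force'],o['moment'],o['width'],o['gripper_force'])
_,d=snap('side','s2'); p=cv2.imread('pics/s2.png'); cv2.imwrite('pics/s2c.png',cv2.resize(p[180:330,210:360],None,fx=4,fy=4,interpolation=2))
P=cloud('side',d)
z=P[...,2]; m=(z>.01)&(z<.06)&(np.hypot(P[...,0]-.5007,P[...,1]-.183)<.05)
print('jar yaw',sidefaces(P,np.array([.5007,.183]),.01,.06,.03,.05), P[m].mean(0))
P0=cloud('side',np.load('pics/side0.npy'));z=P0[...,2]; m=(z>.01)&(z<.06)&(np.hypot(P0[...,0]-.5007,P0[...,1]-.183)<.05);print(P0[m].mean(0))
```

```text
4.775 [0.50078027 0.18303337 0.06864859] [ 1.83598625 -3.33653864  4.48408349] [-0.55132233 -0.37618078 -0.01909517] 0.054858723659484424 62.84096579358447
jar yaw (np.float64(-15.5), 752) [0.4808     0.19574692 0.03549513]
[0.48072632 0.19551508 0.03573471]
```

View pics/s2c.png

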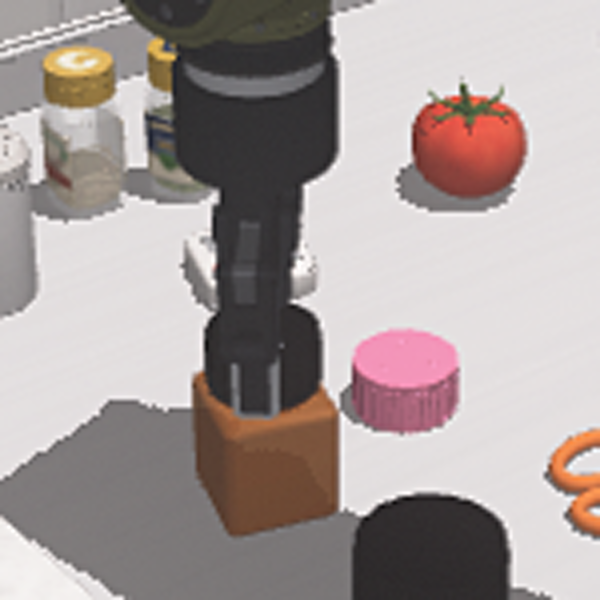

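The lid is held by its full height, with the tip near the lid's lower edge at crop (255,412), and the jar is unmoved. Lifting.

play_rows(series="0 0 -5 0;0 0 -15 0;0 0 -30 0;0 0 -45 0;0 0 -55 0;0 0 -60 0;0 0 -60 0;0 0 -60 0")

```text
time: 5.82
tcp_pos: [0.5002, 0.1831, 0.1278]
ee_rot: [-2.847, -1.329, 0.001]
wrist_force: [-0.5, -0.2, -5.5]
width: 0.0548
gripper_force: 64.4
```

Run:
```python
from h import *
P=cloud('side',np.load('pics/s2.npy')).reshape(-1,3)
o,r=tool(); print(o['tcp_pos'],o['wrist_force'],o['moment'],o['width'],r.as_matrix()[:,2])
L=r.inv().apply(P-np.array([.50078,.18303,.06865]))*1000
m=(abs(L[:,0])<14)&(abs(L[:,1])>31)&(abs(L[:,1])<60)&(L[:,2]>-30)&(L[:,2]<15); 
for lo in range(-12,12,2):
    s=L[m&(L[:,2]>=lo)&(L[:,2]<lo+2)]
    if len(s): print(lo,len(s),s.min(0).round(1),s.max(0).round(1))
print(delta([.4724,-.1423,.1286],53.7))
```

```text
[0.50016012 0.18305981 0.12783759] [-0.46725608 -0.19558989 -5.47087832] [ 0.05200236  0.05132909 -0.05668739] 0.05476727581658068 [-7.58234803e-04 -2.09190058e-04 -9.99999691e-01]
-12 7 [ -7.8 -40.  -12. ] [ 11.2 -32.  -10.3]
-10 7 [ -9.8 -36.5  -9.6] [ 11.3 -32.2  -8. ]
-8 5 [ -4.2 -36.4  -7.9] [  9.4 -32.8  -6.6]
-6 7 [ -7.8 -34.   -5.6] [  7.4 -32.4  -4.1]
0 1 [  9.7 -32.1   0.9] [  9.7 -32.1   0.9]
2 6 [  0.  -34.6   2.2] [ 13.7 -31.3   4. ]
4 3 [  9.8 -36.1   4.1] [ 13.2 -32.3   5.4]
6 8 [ -3.6 -37.    6.6] [ 11.6 -31.8   8. ]
8 7 [  3.7 -36.8   8.1] [ 13.3 -31.6   9.6]
10 6 [  0.2 -34.3  10.8] [ 13.5 -34.   11.2]
yaw now 50.05
(array([-267.2,  187.6,   -0.7]), np.float64(-3.65))
```

play_rows(series="-10 7 0 0;-30 21 0 0;-58 41 0 -1;-88 62 0 -1;-118 83 0 -2;-148 104 0 -2;-178 125 0 -3;-206 145 0 -3;-232 163 0 -3.7;-252 177 0 -3.7;-263 185 0 -3.7;-267 188 0 -3.7;-267 188 0 -3.7;-267 188 0 -3.7;-267 188 0 -3.7;-267 188 0 -3.7")

```text
time: 7.82
tcp_pos: [0.4731, -0.142, 0.1283]
ee_rot: [-2.802, -1.421, 0.0]
wrist_force: [0.2, -0.4, -5.0]
width: 0.0547
gripper_force: 64.5
```

Run:
```python
from h import *
o,r=tool(); print(o['time'],o['tcp_pos'],o['width'])
for n in('top','side'):
    _,d=snap(n,n+'3'); P=cloud(n,d); c=o['tcp_pos'][:2]
    print(n,'jar',sidefaces(P,c,.07,.12,.03,.05))
    q=P[(P[...,2]>.065)&(P[...,2]<.122)&(np.hypot(P[...,0]-c[0],P[...,1]-c[1])<.05)]
    print(len(q),cv2.minAreaRect((q[:,:2]*1000).astype(np.float32)), q[:,2].min())
    z=P[...,2]; q=P[(z>.03)&(z<.045)&(np.hypot(P[...,0]-.4724,P[...,1]+.1423)<.075)]; print('holder',len(q),cv2.minAreaRect((q[:,:2]*1000).astype(np.float32)))
p=cv2.imread('pics/side3.png'); q=cv2.imread('pics/top3.png')
c=np.hstack([cv2.resize(p[150:290,350:450],(400,560)),cv2.resize(q[210:340,355:445],(388,560))]); cv2.imwrite('pics/c3.png',c)
print(delta([.4724,-.1423,.1286],53.7))
```

```text
7.825 [ 0.47309072 -0.14199379  0.12829784] 0.054692417175667356
top jar (np.float64(-13.0), 137)
175 ((478.25665283203125, -115.64956665039062), (9.849828720092773, 59.40925598144531), 75.56682586669922) 0.06565049812120849
holder 605 ((472.2900390625, -142.33316040039062), (98.22710418701172, 97.70099639892578), 77.9502944946289)
side jar (np.float64(-13.25), 539)
622 ((472.4627380371094, -117.78990173339844), (70.11032104492188, 36.11005783081055), 16.655439376831055) 0.06502188350319282
holder 350 ((475.24615478515625, -135.94793701171875), (85.69700622558594, 102.28949737548828), 76.76361083984375)
yaw now 53.76
(array([-0.5, -0.4, -0.3]), np.float64(0.06))
```

View pics/c3.png

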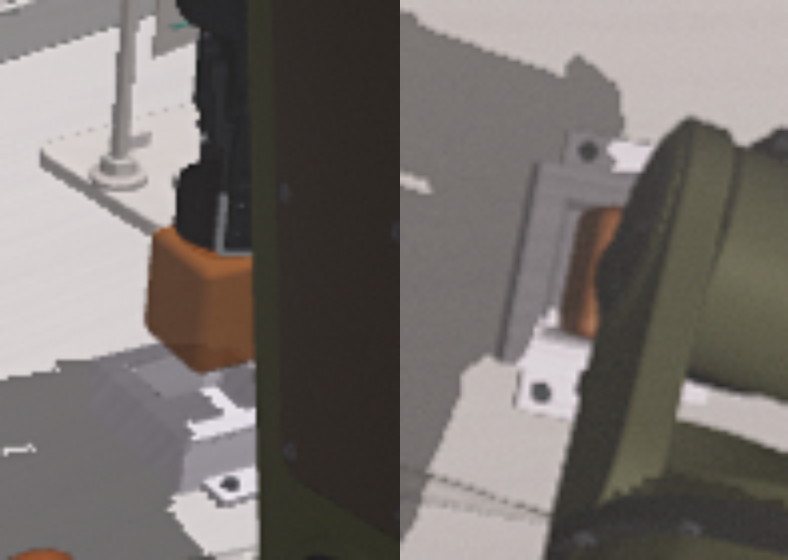

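The side crop shows the jar upright above the socket. Its yaw is about 0.9° clockwise of the holder's, so I'll correct that while going down.

play_rows(series="-0.5 -0.4 6 -0.8;-0.5 -0.4 12 -0.8;-0.5 -0.4 18 -0.8;-0.5 -0.4 22 -0.8;-0.5 -0.4 24 -0.8;-0.5 -0.4 26 -0.8;-0.5 -0.4 28 -0.8;-0.5 -0.4 30 -0.8;-0.5 -0.4 30 -0.8")

```text
time: 9.05
tcp_pos: [0.4724, -0.1424, 0.0982]
ee_rot: [-2.792, -1.439, 0.0]
wrist_force: [1.0, -0.2, -5.3]
width: 0.0548
gripper_force: 64.5
```

play_rows(series="0 0 2 0;0 0 4 0;0 0 6 0;0 0 8 0;0 0 10 0;0 0 12 0;0 0 12 0")

```text
time: 9.93
tcp_pos: [0.4724, -0.1424, 0.0861]
ee_rot: [-2.792, -1.439, 0.0]
wrist_force: [0.2, 0.1, -5.9]
width: 0.0549
gripper_force: 64.5
```

play_rows(series="0 0 2 0;0 0 4 0;0 0 6 0;0 0 8 0;0 0 9 0;0 0 10 0;0 0 11 0;0 0 11.5 0;0 0 11.5 0")

```text
time: 11.05
tcp_pos: [0.4728, -0.1427, 0.0752]
ee_rot: [2.792, 1.439, 0.001]
wrist_force: [1.7, -2.1, 1.5]
width: 0.0545
gripper_force: 64.9
```

play_rows(series="0 0 0.5 0;0 0 1 0;0 0 1.5 0;0 0 1.5 0;0 0 1.5 0")

```text
time: 11.68
tcp_pos: [0.4729, -0.1427, 0.0744]
ee_rot: [2.791, 1.439, 0.002]
wrist_force: [-2.8, -1.7, 12.8]
width: 0.055
gripper_force: 66.7
```

Run:
```python
from h import *
o,r=tool(); print(o['tcp_pos'],o['wrist_force'],o['moment'],o['q'],o['width'])
_,d=snap('side','s4'); P=cloud('side',d); z=P[...,2]; c=o['tcp_pos'][:2]
q=P[(z>.04)&(z<.074)&(np.hypot(P[...,0]-c[0],P[...,1]-c[1])<.05)]
print(len(q)); print(np.histogram(q[:,2],bins=np.arange(.04,.076,.002)))
```

```text
[ 0.47292227 -0.14272113  0.07437948] [-2.8097256  -1.74180484 12.76226207] [-0.17294765  0.52609389 -0.03627365] [-3.67202223e-01  3.73874747e-01  1.82759193e+00 -1.26355229e-04
  9.38463775e-01  2.51662587e-01] 0.05504937477719579
401
(array([24, 16, 25, 22, 17, 20, 22, 13, 17, 20, 26, 21, 22, 26, 31, 40, 39]), array([0.04 , 0.042, 0.044, 0.046, 0.048, 0.05 , 0.052, 0.054, 0.056,
       0.058, 0.06 , 0.062, 0.064, 0.066, 0.068, 0.07 , 0.072, 0.074]))
```

The jar is home: TCP z 74.4 against the expected 74.6, with a firm 13 N push back. I'll ease the push and unscrew (negative tool turn), feeling the moment.

play_rows(series="0 0 -1 0;0 0 -1 -3;0 0 -1 -7;0 0 -1 -12;0 0 -1 -16;0 0 -1 -20")

```text
time: 12.48
tcp_pos: [0.4727, -0.1429, 0.0747]
ee_rot: [2.497, 1.904, 0.0]
wrist_force: [-0.4, -5.2, 4.6]
width: 0.0551
gripper_force: 65.5
```

Run:
```python
from h import *
o,r=tool(); print(o['tcp_pos'],o['wrist_force'],o['moment'],o['q'][5],o['width'],o['gripper_force'])
```

```text
[ 0.47269016 -0.14291318  0.07468654] [-0.40518737 -5.15270495  4.60972755] [-0.74514147  0.01979873 -0.35061576] -0.09932953704460237 0.05511602851359055 65.46291514998302
```

play_rows(series="0 0 0 -5;0 0 0 -10;0 0 0 -15;0 0 0 -20;0 0 0 -25;0 0 0 -30;0 0 0 -33")

```text
time: 13.35
tcp_pos: [0.4727, -0.1431, 0.0747]
ee_rot: [1.854, 2.535, -0.0]
wrist_force: [-0.1, -5.5, 5.4]
width: 0.0548
gripper_force: 65.6
```

Run:
```python
from h import *
o,r=tool(); print(o['tcp_pos'],o['wrist_force'],o['moment'],o['q'][5],o['width'],o['gripper_force'])
```

```text
[ 0.47269348 -0.14305618  0.07474804] [-0.14440423 -5.51323087  5.39540057] [-0.93175973  0.15652189 -0.38570594] -0.6752231004288691 0.05484157935637295 65.63829223508947
```

play_rows(series="0 0 0 -4;0 0 0 -8;0 0 0 -11;0 0 0 -11")

```text
time: 13.85
tcp_pos: [0.4727, -0.1431, 0.0748]
ee_rot: [1.604, 2.7, -0.001]
wrist_force: [0.4, -5.7, 5.7]
width: 0.0549
gripper_force: 65.7
```

Run:
```python
from h import *
o,r=tool(); print(o['tcp_pos'],o['wrist_force'],o['moment'],o['q'][5],o['width'],o['gripper_force'])
```

```text
[ 0.47272482 -0.14306201  0.07478569] [ 0.42023977 -5.69616859  5.69946522] [-0.92276392  0.08648105 -0.26521491] -0.8658962477464273 0.05490527914895354 65.67087789997458
```

play_rows(series="0 0 0 -4;0 0 0 -8;0 0 0 -12")

```text
time: 14.22
tcp_pos: [0.4727, -0.1432, 0.0748]
ee_rot: [1.311, 2.853, -0.001]
wrist_force: [-1.1, -6.2, 5.1]
width: 0.0546
gripper_force: 65.7
```

Run:
```python
from h import *
o,r=tool(); print(o['tcp_pos'],o['wrist_force'],o['moment'],o['q'][5],o['width'],o['gripper_force'])
```

```text
[ 0.47274983 -0.14315745  0.07481762] [-1.0646168  -6.1684879   5.10137725] [-1.12515427  0.0914911  -0.38808281] -1.076764962729872 0.05463181937516818 65.66474070015829
```

play_rows(series="0 0 0 0;0 0 -1 0;0 0 -2 0;0 0 -2 0")

```text
time: 14.72
tcp_pos: [0.4722, -0.1422, 0.076]
ee_rot: [-1.314, -2.853, -0.0]
wrist_force: [1.0, -1.9, -3.3]
width: 0.0553
gripper_force: 64.6
```

Run:
```python
from h import *
o,r=tool(); print(o['tcp_pos'],o['wrist_force'],o['moment'],o['q'][5],o['width'],o['gripper_force'])
for n in('side','top'):
    _,d=snap(n,n+'5'); P=cloud(n,d); print(n,'jar',sidefaces(P,o['tcp_pos'][:2],.038,.068,.03,.05))
```

```text
[ 0.47216314 -0.14224631  0.07600716] [ 0.96966322 -1.92829843 -3.29411151] [-0.25318541 -0.03851847 -0.14141884] -1.07475141911014 0.0552731119401103 64.56177866260987
side jar (np.float64(-10.75), 309)
top jar (np.float64(-9.0), 61)
```

play_rows(series="0 0 -1 0;0 0 -2 0;0 0 -2 0;0 0 -2 0")

```text
time: 15.32
tcp_pos: [0.4726, -0.1425, 0.0785]
ee_rot: [1.314, 2.853, -0.0]
wrist_force: [-0.2, -2.2, -1.0]
width: 0.0551
gripper_force: 64.9
```

play_rows(series="0 0 -1 0;0 0 -3 0;0 0 -5 0;0 0 -7 0;0 0 -9 0;0 0 -9 0")

```text
time: 16.08
tcp_pos: [0.4725, -0.1426, 0.0875]
ee_rot: [1.314, 2.853, -0.0]
wrist_force: [0.2, -2.1, 0.7]
width: 0.0544
gripper_force: 64.9
```

play_rows(series="0 0 -3 0;0 0 -6 0;0 0 -9 0;0 0 -13 0;0 0 -18 0;0 0 -24 0;0 0 -30 0;0 0 -35 0;0 0 -38 0;0 0 -39 0;0 0 -39 0;0 0 -39 0;0 0 -39 0")

```text
time: 17.7
tcp_pos: [0.4724, -0.1424, 0.1262]
ee_rot: [-1.314, -2.853, -0.0]
wrist_force: [1.2, 0.3, -0.9]
width: 0.0548
gripper_force: 64.9
```

Run:
```python
from h import *
o,r=tool(); print(o['time'],o['tcp_pos'],o['wrist_force'],o['width'],o['gripper_force'],r.as_matrix()[:,2])
for n in('side','top'):
    _,d=snap(n,n+'6'); P=cloud(n,d); print(n,'jar',sidefaces(P,o['tcp_pos'][:2],.038,.068,.03,.05))
    z=P[...,2]; q=P[(z>.066)&(z<.105)&(np.hypot(P[...,0]-.4726,P[...,1]+.1425)<.045)]; print(len(q),np.histogram(q[:,2]*1000,bins=np.arange(66,106,3)),np.percentile(q,[1,99],0))
p=cv2.imread('pics/side6.png'); q=cv2.imread('pics/top6.png')
c=np.hstack([cv2.resize(p[150:290,350:450],(400,560)),cv2.resize(q[210:340,355:445],(388,560))]); cv2.imwrite('pics/c6.png',c)
```

```text
17.7 [ 0.47238172 -0.14243067  0.1261708 ] [ 1.16743801  0.26301753 -0.91439253] 0.05475735141531047 64.94197557738516 [-2.25199928e-04  1.04911626e-04 -9.99999969e-01]
side jar (np.float64(-11.5), 335)
483 (array([44, 67, 77, 38, 16, 20, 20, 16, 31, 24, 20, 61, 49]), array([ 66,  69,  72,  75,  78,  81,  84,  87,  90,  93,  96,  99, 102,
       105])) [[ 0.44566701 -0.15601725  0.06621091]
 [ 0.50192588 -0.11118812  0.10384636]]
top jar (np.float64(-10.0), 86)
151 (array([31, 55, 55,  9,  0,  0,  0,  1,  0,  0,  0,  0,  0]), array([ 66,  69,  72,  75,  78,  81,  84,  87,  90,  93,  96,  99, 102,
       105])) [[ 0.44805315 -0.12413247  0.06664091]
 [ 0.50133763 -0.10988441  0.07767551]]
```

View pics/c6.png

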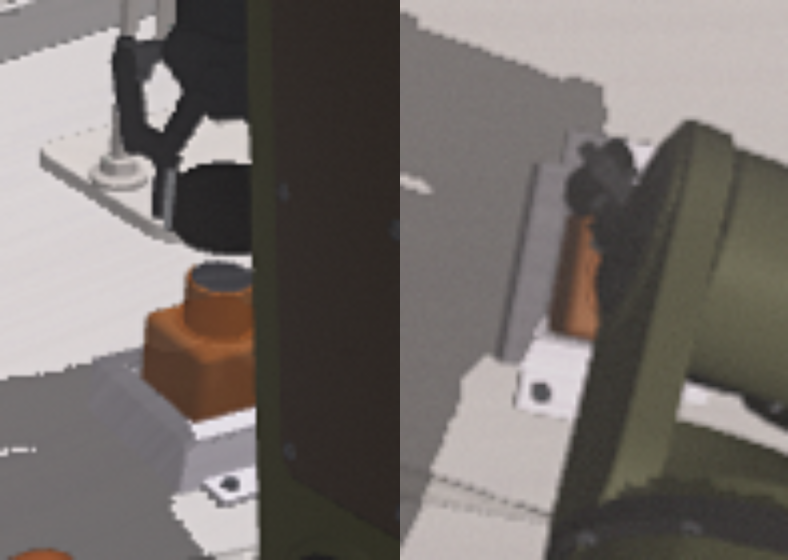

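The lid is held over the open neck, whose mouth is at side pixel ≈ (405,219). I'll check the mouth height, to confirm the jar is still home, and the lid's lower edge.

Run:
```python
from h import *
P=cloud('side',np.load('pics/side6.npy'))
w=P[216:222,398:412].reshape(-1,3); print('mouth',np.median(w,0),w[:,2].min(),w[:,2].max())
s=P[232:236,389:395].reshape(-1,3); print('shoulder',s[:,2].round(4)[::3])
z=P[...,2]; m=(z>.095)&(z<.107)&(np.hypot(P[...,0]-.4724,P[...,1]+.1424)<.03); print(P[m].min(0),P[m].max(0),np.median(z[m]))
P=cloud('top',np.load('pics/top6.npy'));z=P[...,2]
m=(z>.066)&(z<.08)&(np.hypot(P[...,0]-.4724,P[...,1]+.1424)<.045); print('top shoulder',np.percentile(z[m],[50,80,95]))
P=cloud('side',np.load('pics/side6.npy'));z=P[...,2]; m=(z>.11)&(z<.165)&(np.hypot(P[...,0]-.4724,P[...,1]+.1424)<.029);print('lid',np.percentile(z[m],[0,2,98,100]))
```

```text
mouth [ 0.47481357 -0.14282166  0.1021707 ] -0.0006881053032800066 0.10579963696609829
shoulder [0.0656 0.0714 0.0683 0.0691 0.0634 0.066  0.0631 0.0667]
[ 0.45277191 -0.1588779   0.09502717] [ 0.49113027 -0.12401724  0.10579964] 0.10131116898836212
top shoulder [0.07165051 0.07318559 0.07509989]
lid [0.12954845 0.1311007  0.16052164 0.16147778]
```

```bash
python3 -c "
from cell import *
print(finish_job())"
```

```text
the job is handed in; nothing more can be done
None
```

The job is handed in: the jar is home in the holder, and the lid, unscrewed about 1.3 rad by hand angle, is held level and centred about 3 cm above the jar's mouth.

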